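# Lock the test block's keeper through its L-shaped gate

## Task

Lock the cartridge valve into the blue test block: with the fingertips, push the orange knob along the slot in the gate plate from the red bar to the corner, then push it round the corner and fully home at the green bar, so that the keeper fork straddles the cartridge. Only push the knob, never take it between the fingers, and leave the loose parts around the block where they are.

Things in the scene. Friction and masses are not known exactly. Their poses are not given: they have to be found in the camera images.
- test_block: Blue hydraulic test block, fixed to the bench, 160 (x) x 220 (y) x 55 mm high, turned up to about 45 degrees either way; origin at the centre of its underside, z up. A cartridge (steel flange 40 mm across, dark neck 20 mm across, top 88 mm above the bench) stands in it at block x=+15, y=+85 mm.
- gate: Aluminium gate plate fixed on the block, same origin and axes as the block: x -75..45, y -85..30 mm, top face 72 mm above the bench. It has an L-shaped through slot 16 mm wide, in which a 12 mm steel follower pin stands (2 mm play either side). Under the plate the pin carries a flat steel keeper fork pointing to block +y, prongs ending 95 mm from the pin.
- slot_start (a point): Centre of the slot's open end by the red bar, on the plate's top face, 72 mm above the bench; block x=-45, y=-50 mm. Joints follower_along and follower_across both read 0 with the pin here. It is a point of the block and does not move with the pin.
- slot_corner (a point): Centre of the slot's corner, on the plate's top face: 60 mm from slot_start along block +x (first leg).
- slot_end (a point): Centre of the slot's locked end by the green bar, on the plate's top face: 50 mm from slot_corner along block +y (second leg, square to the first, towards the cartridge).
- knob_top (a point): Centre of the top of the orange knob, 116 mm above the bench; the knob is an upright cylinder 22 mm wide and 33 mm tall (83 to 116 mm above the bench, 11 mm clear of the plate), coaxial with the pin and moving with it. It cannot be lifted, tilted or turned. About 2 to 4 N pushes it; it stays where it is left.
- follower_along (a joint): Travel of the pin along the first leg (block +x), m: 0 at slot_start, 0.060 at slot_corner, hard stop of the slot at about 0.062. It starts between 0 and 0.022. The pin can enter the second leg only above about 0.058.
- follower_across (a joint): Travel of the pin along the second leg (block +y), m: 0 in the first leg (with +-0.002 play), 0.050 at slot_end, hard stop of the slot at about 0.052.
- bushing: Loose dark steel bushing, 68 mm outside, 48 mm inside, 60 mm high, standing on the bench beside the block; origin at the centre of its underside. Leave alone.
- spare_cartridge: Loose bright steel cartridge, 40 mm across and 98 mm high, standing on the bench; origin at the centre of its underside. Leave alone.
- oil_can: Loose green can with a pale label and bright lid, 60 mm across and 110 mm high, standing on the bench; origin at the centre of its underside. Leave alone.
- wrench: Loose steel wrench about 170 mm long, lying flat on the bench between the robot and the block; origin under its middle, its length along its x axis. Leave alone.

How it is judged (in metres and radians):
On the way, in this order (a step that is already met when the one before it is completed fails the run):
1. the pin has been pushed along the first leg to the corner (value of joint follower_along above 0.054 m and value of joint follower_across below 0.02 m), for 0.02 s.
2. the pin has been pushed round the corner to the end of the second leg (value of joint follower_along above 0.055 m and value of joint follower_across above 0.046 m), for 0.1 s.
At the end, for the whole second after the job is handed in: The pin rests at the locked end of the second leg (follower_across above 0.046, follower_along above 0.055) and the bushing, spare cartridge, can and wrench are each within 20 mm of where they started (all of step 2 and velocity of joint follower_across between -0.005 and 0.005 m/s and distance of each of bushing, spare_cartridge, oil_can, wrench from where it was at the start of the episode below 0.02 m); the robot touches nothing.
It fails at once if the knob is taken between the fingers (horizontal distance between the grasp point and knob_top below 0.008 m and z of the grasp point in the frame of knob_top below 0.014 m).
It fails at once if a loose part beside the block is knocked, lifted or carried (moved over 20 mm) (not (distance of bushing from where it was at the start of the episode below 0.02 m) or not (distance of spare_cartridge from where it was at the start of the episode below 0.02 m) or not (distance of oil_can from where it was at the start of the episode below 0.02 m) or not (distance of wrench from where it was at the start of the episode below 0.02 m)).
It also fails if it takes over 42 s, if anything falls off the work surface, if the arm or the gripper's body presses on something with over 40 N, if the wrist force passes 120 N, or if a joint passes its speed limit or range.

## Robot

A 6-joint arm with a two-finger parallel gripper is mounted at the origin on the work surface. World frame = base frame: x ahead of the robot, y to its left, z up, the work surface at z = 0. Lengths are in m, angles in degrees, forces in N, time in s.
With the tool pointing down it reaches from about 0.35 to 0.875 m from the base axis. Payload 4.2 kg.
Tool frame: the origin (TCP) lies midway between the tips of the shut fingers; the grasp point (between the pads) lies 19 mm behind it (hold_point_z is the z of the grasp point in the tool frame, in m); z points along the fingers, y is the direction in which the jaws open and shut (so a half turn about z gives the same grasp; the last joint's range is limited). The gripper opens to 87 mm and grips with 3 to 60 N. Pads are 19 mm wide; open, the fingers measure 117 mm over their backs; the gripper's body (75 mm by 190 mm) begins 51 mm behind the grasp point.
Start: joints at [-61.387, 22.042, 0.453, 0, -68.411, -14.817], TCP at [0.149, -0.607, 0.223] pointing down, gripper open.
Joint ranges: [-179.83, 179.83], [-69.29, 118.12], [-61.27, 80.66], [-181.25, 117.63], [-171.15, -9.14], [-177.46, 177.46]. Speed limits (degrees/s): [159.86, 159.86, 180, 180, 180, 180].

## Interface

Orientations are given as a 3x3 rotation matrix whose columns are the frame's x, y, z axes.
In Python, from station import * gives the robot as it stands. The module is installed in compiled form; this text tells all that it offers.
- The arm moves only by the tool jog_arm, never from a script. Its argument "moves" is a list of rows, each a list of 7 numbers: the closure, from -1 (fully open) to 1 (shut), then the shift along the tool's x, y, z in m, then the turn, a rotation vector about the tool's x, y, z in rad. In form: [[gripper, x, y, z, wx, wy, wz], ...]. A call has exactly 10 rows; each row is the pose to reach, as a shift and turn from the pose commanded when the call began, along the tool's axes at that moment; what a row does not reach only later rows make up. A row lasts 1/12 s, in which the tool goes at most 41.7 mm and 7.16 degrees, less where a joint would pass 70% of its speed; a pose out of reach is approached as far as the arm can. A call with a gripper value outside its range is refused whole. The fingers move at their own pace and stop on an object; the grip force is fixed at half the most. Time passes only in rows, so rows that repeat a pose let the fingers close, or fill a call up. It gives the time, the measured TCP pose, the force and the opening at its end, in the units of the state.
- sense(): the state, without advancing time (a new reading comes with each control period).
- capture(name): name is "scene" or "side" or "wrist"; returns a dict with "frame" (384x512x3 uint8, red, green, blue), "fov_y" (degrees; the focal length in pixels is half the picture's height over the tangent of half this angle, whatever the lens; pixels are square), "cx", "cy" (the principal point, pixels), "k1" (the pictures are not rectified: a ray, as slopes to the right and down, at radius r is drawn at 1 + k1 r^2 times it, then the intrinsics apply), "world_from_camera" (4x4, takes a point from camera to world coordinates). Camera axes: x right, y down, z forward; pixel columns grow to the right and rows downward; lengths in m; the calibration is good to about 2 mm. A picture is of the moment at which its call begins. There is no depth.
- finish_job(): hands the job in, once; it reports no verdict.
The state is a dict: "time_s": time; "joints": joint angles; "joint_velocities": joint speeds; "effort": joint torques, N m; "tcp_pos": TCP position; "ee_rot": TCP orientation; "wrist_force": force on the tool from outside, world axes, zero at the start; "moment": the same for the moment, N m; "gripper_width": opening from 0.0 (shut) to 1.0 (fully open).
Only numpy, scipy, OpenCV 4.12 (cv2) and the standard library are available. Lean on these libraries where they do the work, as an engineer would, in place of code of your own. Each camera call takes 0.05 s, during which the arm holds its last target.

## Working session

There is one attempt and no reset: what is moved stays moved. The work goes in short steps, Python scripts to look and compute and a tool call to move; the robot and the scene stay as the last step left them, time stands still between calls to the robot, and variables do not carry over. Pictures are saved under pics/ and viewed, and the job is handed in when it is done.

Besides the shell and the picture viewer there is one more tool, called after "Request:" by a JSON object that holds its "method" and its "body", one argument or row to a line. jog_arm: Moves the arm, as the interface text tells. Its arguments: {"type":"object","properties":{"moves":{"type":"array"}},"required":["moves"]}

```bash
mkdir -p pics
python3 - <<'E'
from station import *
import cv2,pickle
s=sense();print({k:s[k] for k in('time_s','tcp_pos','ee_rot','gripper_width','wrist_force')})
d={}
for n in("scene","side","wrist"):
    c=capture(n);d[n]=c;cv2.imwrite(f"pics/{n}0.png",c["frame"][:,:,::-1]);print(n,c["fov_y"],c["cx"],c["cy"],c["k1"],c["world_from_camera"])
pickle.dump(d,open("c0.pkl","wb"))
E
```

```text
{'time_s': 0.0, 'tcp_pos': array([ 0.14890874, -0.60637028,  0.22145191]), 'ee_rot': array([[-9.71198453e-01, -2.38271250e-01, -6.14110159e-04],
       [-2.38272024e-01,  9.71196142e-01,  2.12058259e-03],
       [ 9.11475514e-05,  2.20583180e-03, -9.99997563e-01]]), 'gripper_width': 1.0015111473662697, 'wrist_force': array([ 0.20608738, -0.08174978,  0.40776485])}
scene 50.994143518008364 254.15084896365352 197.3987926249899 -0.08251680143337808 [[ 0.43700038  0.73430448 -0.51944932  0.97337298]
 [ 0.89945444 -0.35449772  0.25556422 -0.16202778]
 [ 0.00351835 -0.57890266 -0.81538907  0.74227501]
 [ 0.          0.          0.          1.        ]]
side 49.54452630357985 256.1861485115429 188.0583528119391 0.007736938155563689 [[-0.86446922 -0.303774    0.40051757  0.20901526]
 [-0.50210038  0.48335243 -0.71712316  0.69715691]
 [ 0.02425223 -0.82103093 -0.57036834  0.6019688 ]
 [ 0.          0.          0.          1.        ]]
wrist 62.67387623956591 257.49434709219906 196.58622964841544 0.026309542438341674 [[-0.23920181  0.93127027  0.2748057   0.07282189]
 [ 0.97096923  0.22909524  0.06880503 -0.62571075]
 [ 0.0011194   0.28328616 -0.95903477  0.38421276]
 [ 0.          0.          0.          1.        ]]
```

View pics/scene0.png

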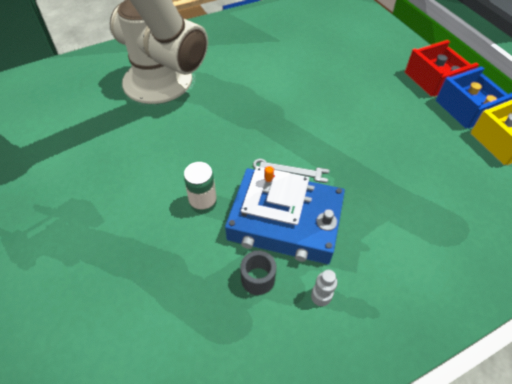

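View pics/side0.png

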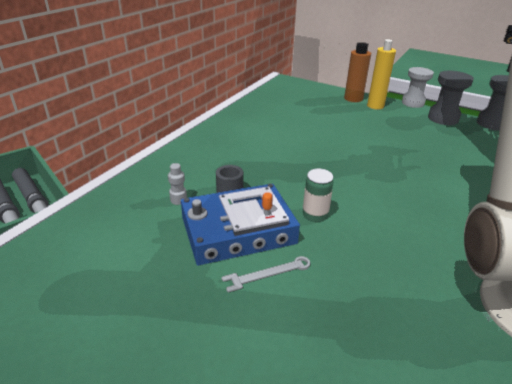

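View pics/wrist0.png

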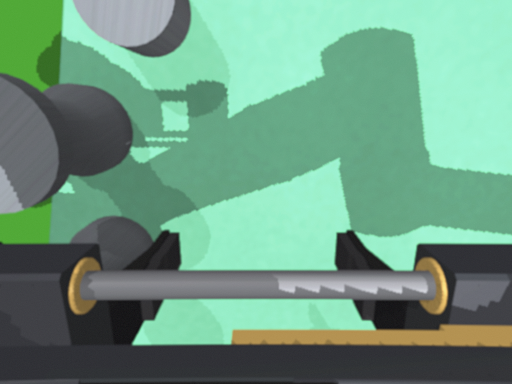

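The scene view shows the block around (290,212), the orange knob at (269,173), the can at (200,186), bushing (258,272), spare (325,288) and wrench (292,171). The side view shows the block at (238,220) and the knob at (267,201). I'll zoom both.

Run:
```python
import cv2,pickle
d=pickle.load(open("c0.pkl","rb"))
for n,(x,y,w,h) in dict(scene=(180,145,180,135),side=(160,150,190,142)).items():
    f=d[n]["frame"][y:y+h,x:x+w,::-1]
    cv2.imwrite(f"pics/{n}0z.png",cv2.resize(f,None,fx=4,fy=4,interpolation=cv2.INTER_CUBIC))
```

```text
(no output)
```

View pics/scene0z.png

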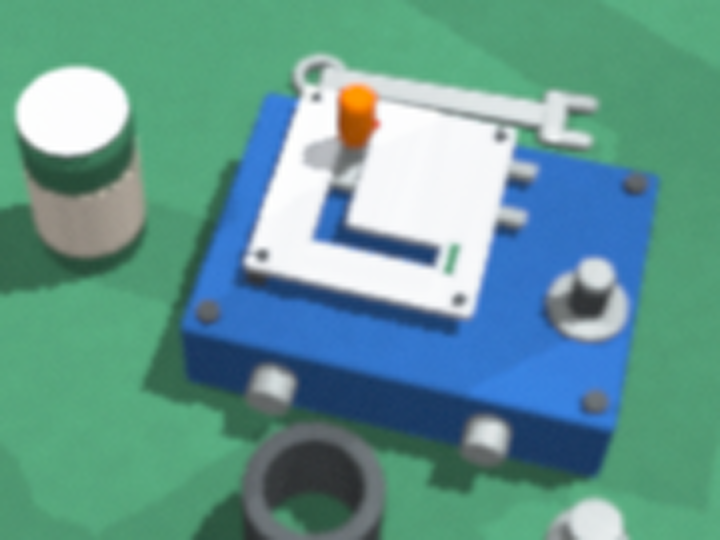

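View pics/side0z.png

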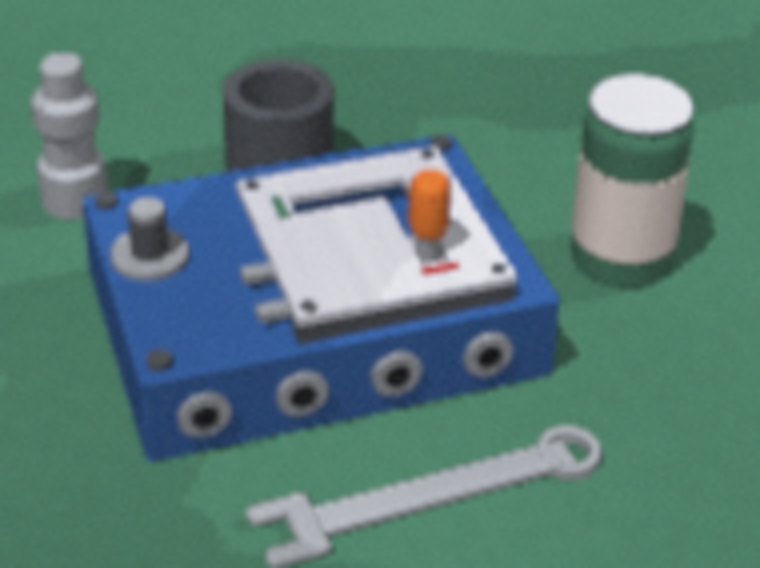

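```bash
cat > h.py <<'E'
import numpy as np,cv2
def ray(c,px):
    f=c["frame"].shape[0]/2/np.tan(np.radians(c["fov_y"]/2))
    K=np.array([[f,0,c["cx"]],[0,f,c["cy"]],[0,0,1]]);
    u=cv2.undistortPoints(np.array(px,float).reshape(-1,1,2),K,np.array([c["k1"],0,0,0,0.]))[:,0]
    T=np.array(c["world_from_camera"]);d=np.c_[u,np.ones(len(u))]@T[:3,:3].T
    return T[:3,3],d
def onz(c,px,z):
    o,d=ray(c,px);return o+d*((z-o[2])/d[:,2])[:,None]
def rigid(P,Q): # world Q from block P
    P=np.array(P,float);Q=np.array(Q)[:,:2];a=P-P.mean(0);b=Q-Q.mean(0)
    th=np.arctan2((a[:,0]*b[:,1]-a[:,1]*b[:,0]).sum(),(a*b).sum())
    R=np.array([[np.cos(th),-np.sin(th)],[np.sin(th),np.cos(th)]]);t=Q.mean(0)-R@P.mean(0)
    return np.degrees(th),R,t,np.linalg.norm(P@R.T+t-Q,axis=1)
E
python3 - <<'E'
from h import *
import pickle
np.set_printoptions(precision=4,suppress=True)
d=pickle.load(open("c0.pkl","rb"))
off=dict(scene=(180,145),side=(160,150))
Z=lambda n,p:(np.array(p,float)+.5)/4+off[n]-.5
# block (x,y): scene corners: near robot/-y ; +x away from robot
blk={'scene':([(-80,-110),(-80,110),(80,110),(80,-110)],[(268,95),(658,178),(610,428),(185,328)]),
 'side':([(-80,110),(80,110),(80,-110),(-80,-110)],[(145,380),(85,200),(455,138),(557,300)])}
gate={'scene':([(-75,-85),(-75,30),(45,30),(45,-85)],[(303,88),(517,132),(470,318),(245,268)]),
 'side':([(-75,30),(45,30),(45,-85),(-75,-85)],[(295,327),(238,183),(437,148),(516,285)])}
kn={'scene':(358,97),'side':(431,181)}
for n in off:
    for nm,g,z in(("blk",blk,.055),("gate",gate,.072)):
        th,R,t,e=rigid(np.array(g[n][0])/1000,onz(d[n],Z(n,g[n][1]),z));print(n,nm,th,t,e)
        k=onz(d[n],Z(n,kn[n]),.116)[0];print(" knob",k,R.T@(k[:2]-t))
things={'scene':dict(can=((75,112),.11),bush=((315,478),.06),spare=((595,525),.098),wr1=((320,77),.008),wr2=((580,120),.008)),
'side':dict(can=((641,104),.11),bush=((279,92),.06),spare=((62,63),.098),wr1=((570,450),.008),wr2=((275,530),.008))}
for n in things:
    for k,(p,z) in things[n].items(): print(n,k,onz(d[n],Z(n,p),z)[0])
E
```

```text
scene blk -41.11351905800371 [0.587  0.1031] [0.0032 0.0028 0.0042 0.0038]
 knob [0.5242 0.0921 0.116 ] [-0.04   -0.0496]
scene gate -40.6683416520623 [0.5871 0.1025] [0.0011 0.0012 0.0005 0.0004]
 knob [0.5242 0.0921 0.116 ] [-0.0409 -0.0489]
side blk -41.61085269625722 [0.5816 0.1056] [0.0056 0.0037 0.0041 0.0039]
 knob [0.5193 0.0949 0.116 ] [-0.0395 -0.0494]
side gate -42.187124583613816 [0.5815 0.1069] [0.0025 0.0012 0.0036 0.0022]
 knob [0.5193 0.0949 0.116 ] [-0.0381 -0.0507]
scene can [ 0.4666 -0.0384  0.11  ]
scene bush [ 0.6793 -0.0077  0.06  ]
scene spare [0.769  0.0829 0.098 ]
scene wr1 [0.4233 0.1226 0.008 ]
scene wr2 [0.5185 0.2451 0.008 ]
side can [ 0.4606 -0.0365  0.11  ]
side bush [ 0.6769 -0.0062  0.06  ]
side spare [0.7653 0.0836 0.098 ]
side wr1 [0.4179 0.1259 0.008 ]
side wr2 [0.5145 0.2468 0.008 ]
```

Both views agree within about 5 mm: the block is at (0.584, 0.105), yaw about -41.3°, and the knob at block (-0.040, -0.0495). I'll shut the fingers and travel towards the side behind the knob.

Request:
{"method": "jog_arm", "body": {
  "moves": [
    [1,-0.025,0.032,0,0,0,-0.061],
    [1,-0.05,0.063,0,0,0,-0.122],
    [1,-0.075,0.095,0,0,0,-0.183],
    [1,-0.1,0.127,0,0,0,-0.244],
    [1,-0.125,0.158,0,0,0,-0.305],
    [1,-0.15,0.19,0,0,0,-0.365],
    [1,-0.175,0.222,0,0,0,-0.426],
    [1,-0.2,0.254,0,0,0,-0.487],
    [1,-0.225,0.285,0,0,0,-0.548],
    [1,-0.25,0.317,0,0,0,-0.609]
  ]
}}

```text
time_s: 0.98
tcp_pos: [0.3164, -0.2377, 0.2226]
ee_rot: [[-0.658, -0.753, 0.0], [-0.753, 0.658, -0.0], [-0.0, -0.0, -1.0]]
wrist_force: [1.4, 1.0, 0.1]
gripper_width: 0.326
```

Request:
{"method": "jog_arm", "body": {
  "moves": [
    [1,-0.0385,0.0115,0.007,0,0,0],
    [1,-0.077,0.023,0.014,0,0,0],
    [1,-0.1155,0.0345,0.021,0,0,0],
    [1,-0.154,0.046,0.028,0,0,0],
    [1,-0.1925,0.0575,0.035,0,0,0],
    [1,-0.231,0.069,0.042,0,0,0],
    [1,-0.2695,0.0805,0.049,0,0,0],
    [1,-0.308,0.092,0.056,0,0,0],
    [1,-0.3465,0.1035,0.063,0,0,0],
    [1,-0.385,0.115,0.07,0,0,0]
  ]
}}

```text
time_s: 1.82
tcp_pos: [0.4842, 0.1277, 0.1521]
ee_rot: [[-0.66, -0.752, -0.0], [-0.752, 0.66, -0.0], [0.0, 0.0, -1.0]]
wrist_force: [-0.2, -1.3, -0.4]
gripper_width: 0.008
```

```bash
cat > look.py <<'E'
from station import *
import cv2,pickle,sys
t=sys.argv[1];d={}
ims=[]
for n in sys.argv[2:]:
    c=capture(n);d[n]=c;f=c["frame"][:,:,::-1]
    if n!="wrist":
        x,y,w,h=dict(scene=(190,130,170,128),side=(160,150,190,142))[n]
        f=cv2.resize(f[y:y+h,x:x+w],None,fx=4,fy=4,interpolation=cv2.INTER_CUBIC)
    cv2.imwrite(f"pics/{n}_{t}.png",f)
pickle.dump(d,open(f"c_{t}.pkl","wb"))
s=sense();print(s["time_s"],s["tcp_pos"],s["wrist_force"],s["gripper_width"])
E
python3 look.py 1 scene side wrist
```

```text
1.9667 [0.48442926 0.12776535 0.15125775] [-0.60814933 -0.29885963  0.34330246] 0.006097250308920096
```

View pics/scene_1.png

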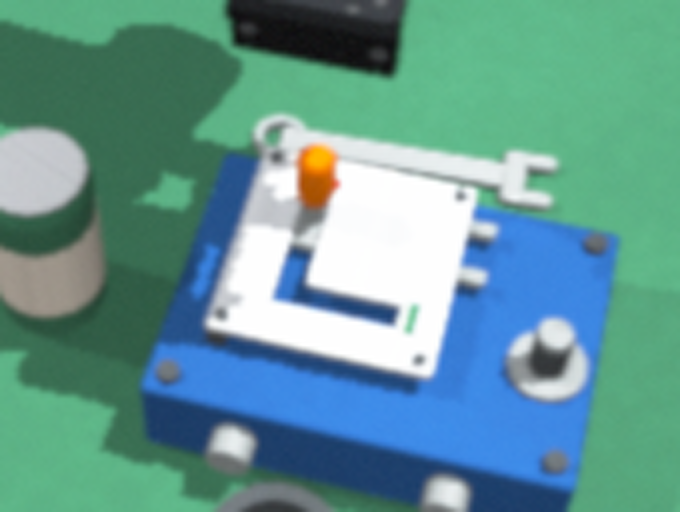

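View pics/side_1.png

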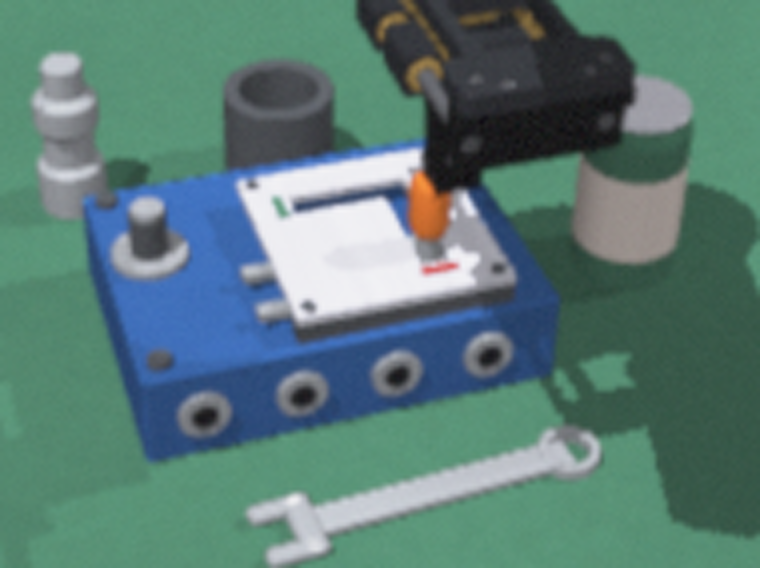

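View pics/wrist_1.png

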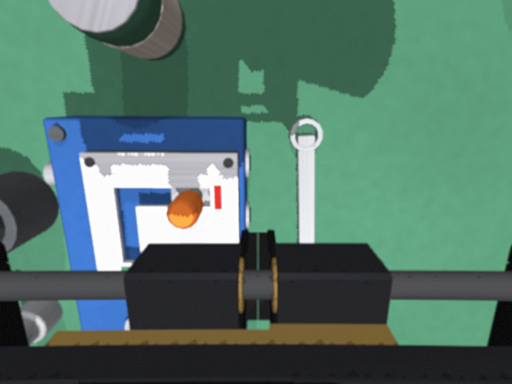

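The fist is over the -x side of the block, clear of the knob. The knob's top is at about (180,215) in the wrist view. I'll use the wrist view as a third measurement.

Run:
```python
from h import *
import pickle
np.set_printoptions(precision=4,suppress=True)
c=pickle.load(open("c_1.pkl","rb"))["wrist"]
hsv=cv2.cvtColor(c["frame"],cv2.COLOR_RGB2HSV)
m=cv2.inRange(hsv,(5,150,90),(18,255,255));ys,xs=np.nonzero(m);print(xs.min(),xs.max(),ys.min(),ys.max())
f=c["frame"][100:260,30:270,::-1];cv2.imwrite("pics/w1z.png",cv2.resize(f,None,fx=3.3,fy=3.3,interpolation=cv2.INTER_CUBIC))
R=lambda a:np.array([[np.cos(a),-np.sin(a)],[np.sin(a),np.cos(a)]])
t=np.array([.584,.105]);a=np.radians(-41.3)
for nm,p,z in(("knob",(179,214),.116),("gateA",(80,153),.072),("gateB",(238,153),.072),("red",(217,197),.072)):
    w=onz(c,p,z)[0];print(nm,w,R(a).T@(w[:2]-t))
```

```text
168 202 191 227
knob [0.5198 0.0896 0.116 ] [-0.038  -0.0539]
gateA [0.5605 0.0096 0.072 ] [ 0.0453 -0.0871]
gateB [0.4696 0.0883 0.072 ] [-0.0749 -0.0881]
red [0.5058 0.1035 0.072 ] [-0.0577 -0.0528]
```

View pics/w1z.png

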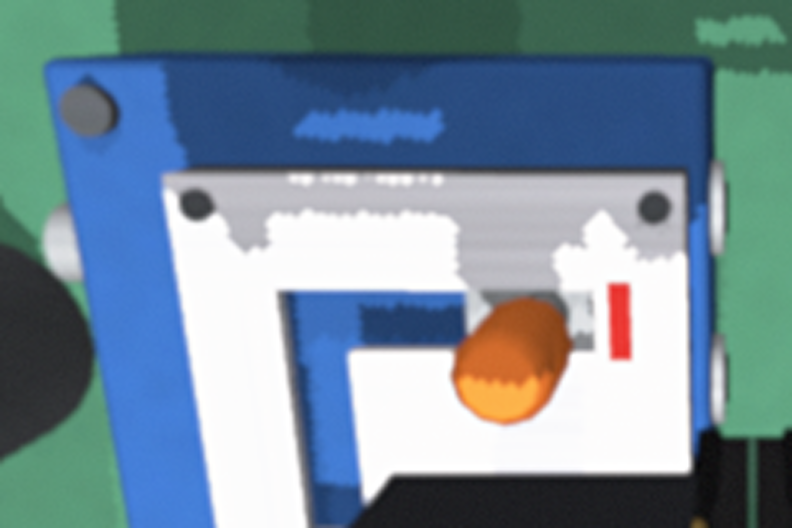

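Request:
{"method": "jog_arm", "body": {
  "moves": [
    [1,0.003,0,0.02,0,0,0],
    [1,0.003,0,0.04,0,0,0],
    [1,0.003,0,0.06,0,0,0],
    [1,0.003,-0.005,0.061,0,0,0],
    [1,0.003,-0.011,0.061,0,0,0],
    [1,0.003,-0.017,0.061,0,0,0],
    [1,0.003,-0.023,0.061,0,0,0],
    [1,0.003,-0.029,0.061,0,0,0],
    [1,0.003,-0.034,0.061,0,0,0],
    [1,0.003,-0.039,0.061,0,0,0]
  ]
}}

```text
time_s: 2.8
tcp_pos: [0.5123, 0.0976, 0.0925]
ee_rot: [[-0.66, -0.751, 0.002], [-0.751, 0.66, 0.001], [-0.002, -0.001, -1.0]]
wrist_force: [-1.3, 1.9, 3.7]
gripper_width: 0.008
```

```bash
python3 look.py 2 scene side wrist
```

```text
2.95 [0.51166674 0.09731948 0.09168841] [-0.23665561 -0.23083035  0.42509393] 0.008420385124443996
```

View pics/side_2.png

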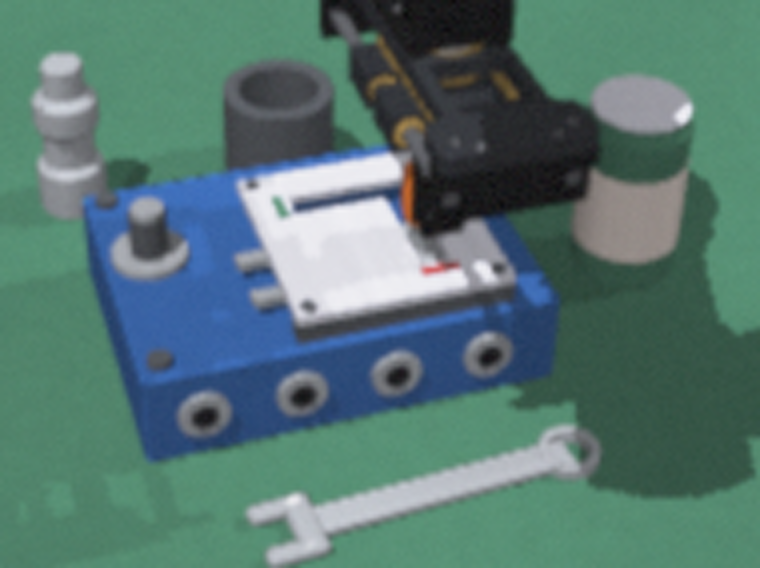

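View pics/wrist_2.png

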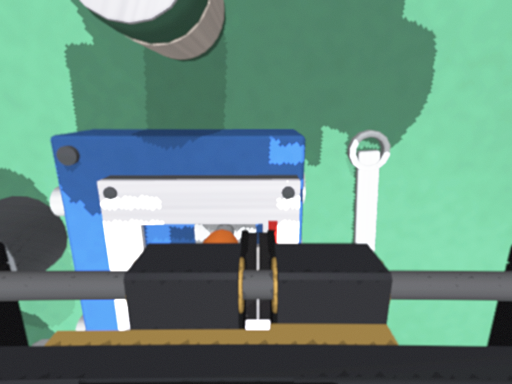

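The knob is on the +x side of the fist, at (220,240) in the wrist view, and the fork prongs have moved slightly, so it is being pushed. I'll continue along +x.

Request:
{"method": "jog_arm", "body": {
  "moves": [
    [1,0,-0.004,0,0,0,0],
    [1,0,-0.008,0,0,0,0],
    [1,0,-0.012,0,0,0,0],
    [1,0,-0.016,0,0,0,0],
    [1,0,-0.02,0,0,0,0],
    [1,0,-0.024,0,0,0,0],
    [1,0,-0.028,0,0,0,0],
    [1,0,-0.031,0,0,0,0],
    [1,0,-0.034,0,0,0,0],
    [1,0,-0.036,0,0,0,0]
  ]
}}

```text
time_s: 3.78
tcp_pos: [0.5386, 0.0736, 0.0914]
ee_rot: [[-0.66, -0.751, -0.0], [-0.751, 0.66, -0.0], [0.0, 0.0, -1.0]]
wrist_force: [-2.1, 1.7, 1.0]
gripper_width: 0.009
```

```bash
python3 look.py 3 scene side wrist
```

```text
3.9333 [0.53862045 0.07363508 0.09151621] [-0.03164488 -0.37268983  0.55705921] 0.005251119976639912
```

View pics/side_3.png

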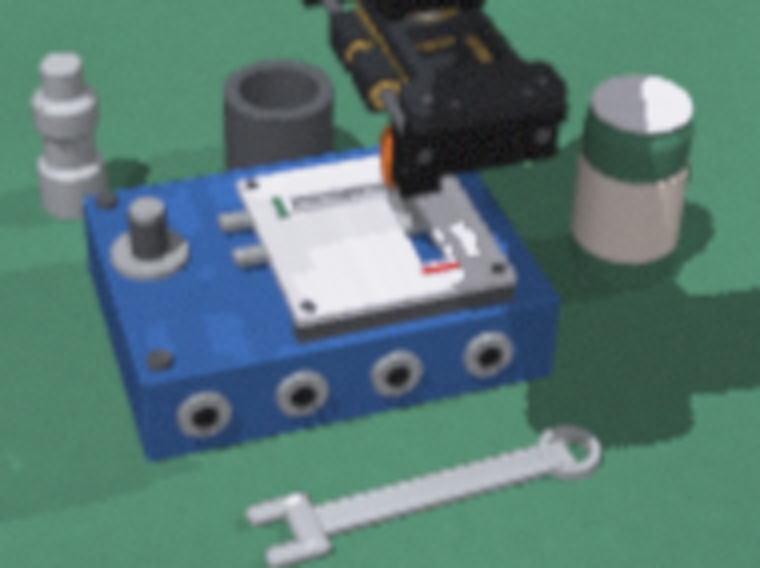

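View pics/scene_3.png

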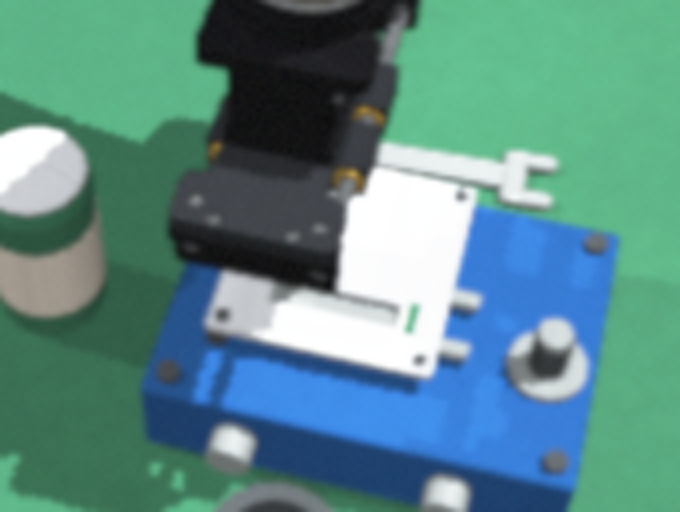

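View pics/wrist_3.png

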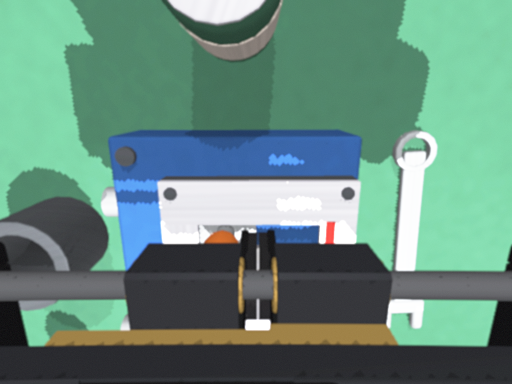

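The knob is near the corner (estimated along ≈ 57 mm) with a friction-only push of about 2.7 N. I'll creep on to feel the stop.

Request:
{"method": "jog_arm", "body": {
  "moves": [
    [1,0,-0.0005,0,0,0,0],
    [1,0,-0.001,0,0,0,0],
    [1,0,-0.0015,0,0,0,0],
    [1,0,-0.002,0,0,0,0],
    [1,0,-0.0025,0,0,0,0],
    [1,0,-0.003,0,0,0,0],
    [1,0,-0.0035,0,0,0,0],
    [1,0,-0.0035,0,0,0,0],
    [1,0,-0.0035,0,0,0,0],
    [1,0,-0.0035,0,0,0,0]
  ]
}}

```text
time_s: 4.77
tcp_pos: [0.541, 0.0715, 0.0915]
ee_rot: [[-0.66, -0.751, -0.0], [-0.751, 0.66, -0.0], [0.0, -0.0, -1.0]]
wrist_force: [-1.9, 1.3, -0.1]
gripper_width: 0.006
```

```bash
python3 look.py 4 scene side
python3 - <<'E'
from station import *
s=sense();print(s["wrist_force"])
E
```

```text
4.8667 [0.54100317 0.07152726 0.09154332] [-1.44181739  0.63191611 -0.61032053] 0.006193065308979603
[-1.44181739  0.63191611 -0.61032053]
```

View pics/scene_4.png

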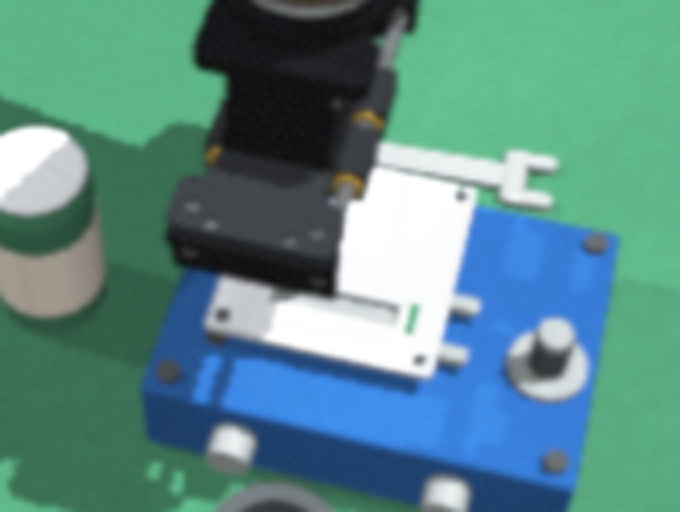

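Request:
{"method": "jog_arm", "body": {
  "moves": [
    [1,0,-0.0005,0,0,0,0],
    [1,0,-0.001,0,0,0,0],
    [1,0,-0.0015,0,0,0,0],
    [1,0,-0.002,0,0,0,0],
    [1,0,-0.0025,0,0,0,0],
    [1,0,-0.003,0,0,0,0],
    [1,0,-0.003,0,0,0,0],
    [1,0,-0.003,0,0,0,0],
    [1,0,-0.003,0,0,0,0],
    [1,0,-0.003,0,0,0,0]
  ]
}}

```text
time_s: 5.7
tcp_pos: [0.5433, 0.0696, 0.0916]
ee_rot: [[-0.66, -0.751, 0.0], [-0.751, 0.66, -0.0], [-0.0, -0.0, -1.0]]
wrist_force: [-0.9, 0.3, 0.6]
gripper_width: 0.005
```

```bash
python3 look.py 5 scene side wrist
```

```text
5.85 [0.54328744 0.06955673 0.09156202] [-1.37370345  0.71652887 -0.17839858] 0.006396174478518597
```

View pics/scene_5.png

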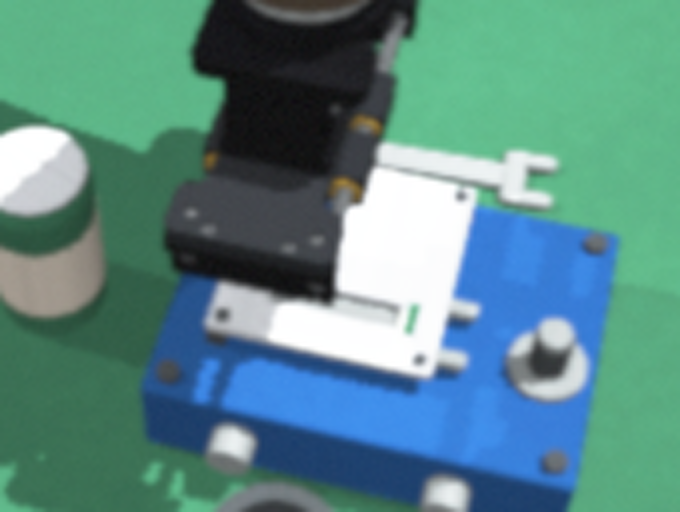

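View pics/side_5.png

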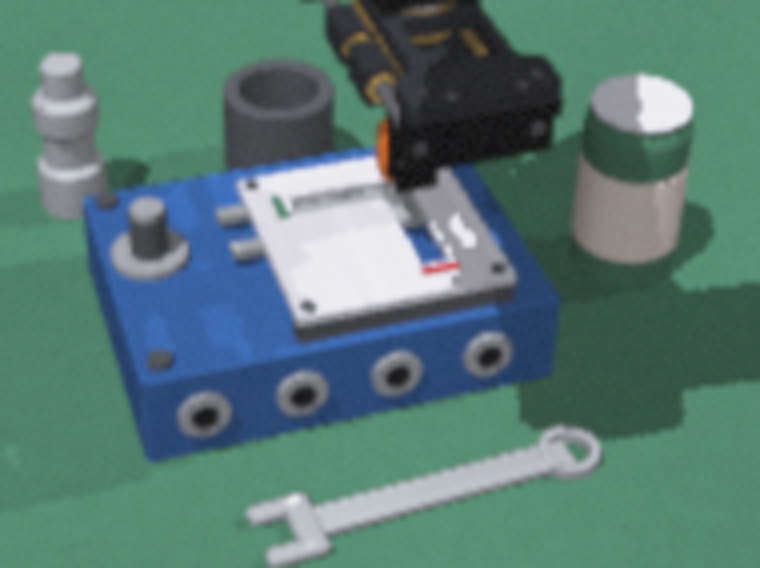

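Run:
```python
from h import *
import pickle
np.set_printoptions(precision=4,suppress=True)
a=np.radians(-41.3);R=np.array([[np.cos(a),-np.sin(a)],[np.sin(a),np.cos(a)]])
# knob left edge (orange) and prongs: masks
for k in("1","3","5"):
    d=pickle.load(open(f"c_{k}.pkl","rb"))
    for n in("side","wrist"):
        h=cv2.cvtColor(d[n]["frame"],cv2.COLOR_RGB2HSV);m=cv2.inRange(h,(4,150,80),(18,255,255))
        if n=="side": m[:150]=0;m[:,:200]=0;m[:,300:]=0;m[250:]=0
        ys,xs=np.nonzero(m);print(k,n,len(xs),xs.min(),xs.max(),ys.min(),ys.max()) if len(xs) else 0
pr={1:[(490,232),(480,278)],3:[(475,300),(462,350)]}
for k in pr:
    c=pickle.load(open(f"c_{k}.pkl","rb"))["scene"];p=(np.array(pr[k],float)+.5)/4+(190,130)-.5
    for w in onz(c,p,.064): print(k,R.T@(w[:2]-[.587,.1027]))
```

```text
1 side 113 263 271 193 208
1 wrist 946 168 202 191 227
3 side 25 256 257 182 195
3 wrist 274 205 236 231 243
5 side 25 255 256 180 193
5 wrist 283 206 237 231 243
1 [-0.057   0.0417]
1 [-0.0264  0.0422]
3 [-0.0122  0.0423]
3 [0.0194 0.0418]
```

The prong tips put the fork's middle at block x ≈ -42 mm at the start and ≈ +10 mm now, which is along ≈ 55 mm. So about 5–7 mm remain, because the fist is narrower than I assumed. I'll creep further.

Request:
{"method": "jog_arm", "body": {
  "moves": [
    [1,0,-0.0005,0,0,0,0],
    [1,0,-0.001,0,0,0,0],
    [1,0,-0.0015,0,0,0,0],
    [1,0,-0.002,0,0,0,0],
    [1,0,-0.0025,0,0,0,0],
    [1,0,-0.003,0,0,0,0],
    [1,0,-0.0035,0,0,0,0],
    [1,0,-0.004,0,0,0,0],
    [1,0,-0.0045,0,0,0,0],
    [1,0,-0.005,0,0,0,0]
  ]
}}

```text
time_s: 6.68
tcp_pos: [0.5469, 0.0663, 0.0915]
ee_rot: [[-0.66, -0.751, -0.0], [-0.751, 0.66, 0.0], [0.0, 0.0, -1.0]]
wrist_force: [-3.4, 1.2, 0.8]
gripper_width: 0.003
```

Request:
{"method": "jog_arm", "body": {
  "moves": [
    [1,0,-0.0003,0,0,0,0],
    [1,0,-0.0006,0,0,0,0],
    [1,0,-0.0009,0,0,0,0],
    [1,0,-0.0012,0,0,0,0],
    [1,0,-0.0015,0,0,0,0],
    [1,0,-0.0015,0,0,0,0],
    [1,0,-0.0015,0,0,0,0],
    [1,0,-0.0015,0,0,0,0],
    [1,0,-0.0015,0,0,0,0],
    [1,0,-0.0015,0,0,0,0]
  ]
}}

```text
time_s: 7.52
tcp_pos: [0.5472, 0.066, 0.0914]
ee_rot: [[-0.66, -0.751, -0.002], [-0.751, 0.66, 0.001], [0.001, 0.002, -1.0]]
wrist_force: [-5.9, 5.2, 2.5]
gripper_width: 0.005
```

The force rose to about 8 N and the tool stalled, so the pin is at the first leg's stop. I'll back off and go round to the -y side of the knob.

Request:
{"method": "jog_arm", "body": {
  "moves": [
    [1,0,0.008,0,0,0,0],
    [1,0,0.016,0,0,0,0],
    [1,0.01,0.018,0,0,0,0],
    [1,0.022,0.018,0,0,0,0],
    [1,0.034,0.018,0,0,0,0],
    [1,0.042,0.018,0,0,0,0],
    [1,0.042,0.008,0,0,0,0],
    [1,0.042,-0.004,0,0,0,0],
    [1,0.042,-0.014,0,0,0,0],
    [1,0.042,-0.019,0,0,0,0]
  ]
}}

```text
time_s: 8.35
tcp_pos: [0.5367, 0.0202, 0.0917]
ee_rot: [[-0.661, -0.75, 0.001], [-0.75, 0.661, 0.0], [-0.001, -0.001, -1.0]]
wrist_force: [0.2, 0.6, 0.2]
gripper_width: 0.006
```

```bash
python3 look.py 6 scene side wrist
```

```text
8.5 [0.53521768 0.02076354 0.09116404] [ 0.6758965  -0.67637546  0.13178534] 0.006565888568443383
```

View pics/scene_6.png

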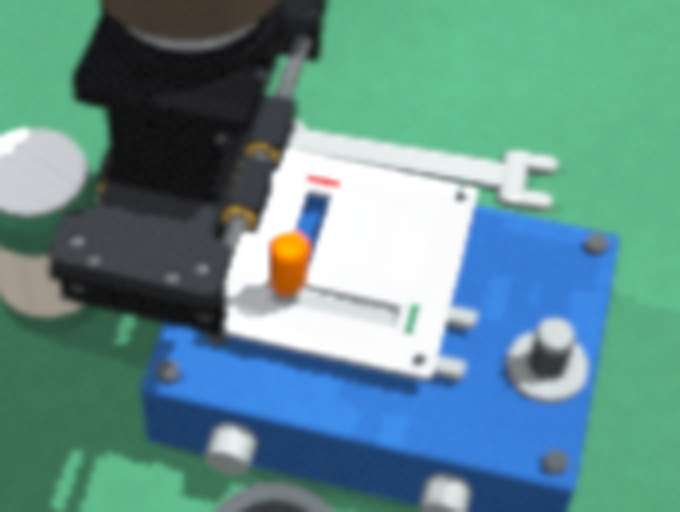

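View pics/side_6.png

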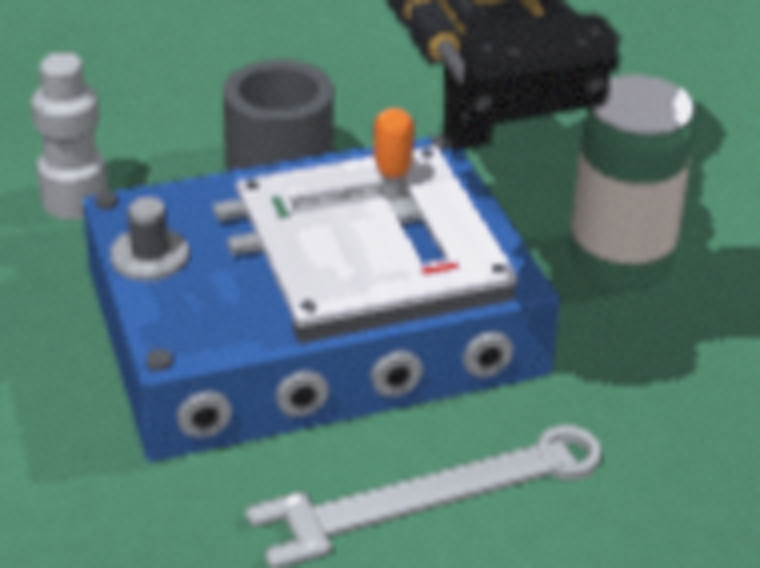

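View pics/wrist_6.png

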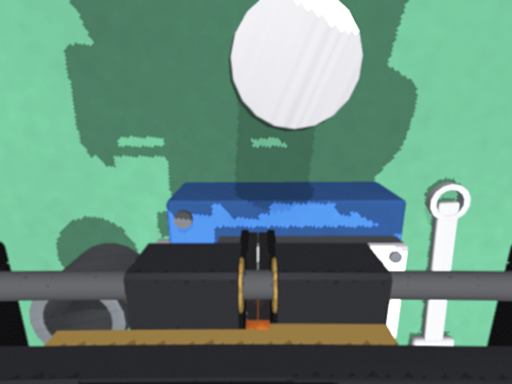

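The knob stands at the corner, with its top at (291,243) in the zoomed scene and (394,117) in the zoomed side view. It lines up with the fist at (258,325) in the wrist view. I'll check the offsets.

Run:
```python
from h import *
import pickle
np.set_printoptions(precision=4,suppress=True)
d=pickle.load(open("c_6.pkl","rb"))
a=np.radians(-41.3);R=np.array([[np.cos(a),-np.sin(a)],[np.sin(a),np.cos(a)]])
tcp=np.array([.5355,.0206])
for n,p,o,t in(("scene",(291,243),(190,130),(.587,.1027)),("side",(394,117),(160,150),(.5815,.1065))):
    w=onz(d[n],(np.array(p)+.5)/4+o-.5,.116)[0];print(n,w,"block",R.T@(w[:2]-t),"from tcp",R.T@(w[:2]-tcp))
```

```text
scene [0.5663 0.0558 0.116 ] block [ 0.0154 -0.0488] from tcp [-0.0001  0.0468]
side [0.5639 0.0545 0.116 ] block [ 0.0211 -0.0507] from tcp [-0.0011  0.0442]
```

It is lined up to within 1 mm and 45 mm away in y. I'll push along +y (tool -x).

Request:
{"method": "jog_arm", "body": {
  "moves": [
    [1,-0.01,0,0,0,0,0],
    [1,-0.017,0,0,0,0,0],
    [1,-0.022,0,0,0,0,0],
    [1,-0.026,0,0,0,0,0],
    [1,-0.03,0,0,0,0,0],
    [1,-0.034,0,0,0,0,0],
    [1,-0.038,0,0,0,0,0],
    [1,-0.042,0,0,0,0,0],
    [1,-0.046,0,0,0,0,0],
    [1,-0.05,0,0,0,0,0]
  ]
}}

```text
time_s: 9.33
tcp_pos: [0.5676, 0.0589, 0.0915]
ee_rot: [[-0.66, -0.751, -0.001], [-0.751, 0.66, -0.0], [0.001, 0.0, -1.0]]
wrist_force: [-1.9, -2.7, 1.2]
gripper_width: 0.005
```

Request:
{"method": "jog_arm", "body": {
  "moves": [
    [1,-0.003,0,0,0,0,0],
    [1,-0.006,0,0,0,0,0],
    [1,-0.009,0,0,0,0,0],
    [1,-0.012,0,0,0,0,0],
    [1,-0.014,0,0,0,0,0],
    [1,-0.016,0,0,0,0,0],
    [1,-0.018,0,0,0,0,0],
    [1,-0.019,0,0,0,0,0],
    [1,-0.02,0,0,0,0,0],
    [1,-0.02,0,0,0,0,0]
  ]
}}

```text
time_s: 10.17
tcp_pos: [0.5809, 0.074, 0.0915]
ee_rot: [[-0.66, -0.751, -0.0], [-0.751, 0.66, 0.0], [-0.0, 0.0, -1.0]]
wrist_force: [-2.5, -1.8, 1.4]
gripper_width: 0.004
```

```bash
python3 look.py 7 scene side
```

```text
10.2667 [0.58091926 0.07394455 0.09145864] [-2.2499031  -1.09896427  2.03077633] 0.005281502969624185
```

View pics/scene_7.png

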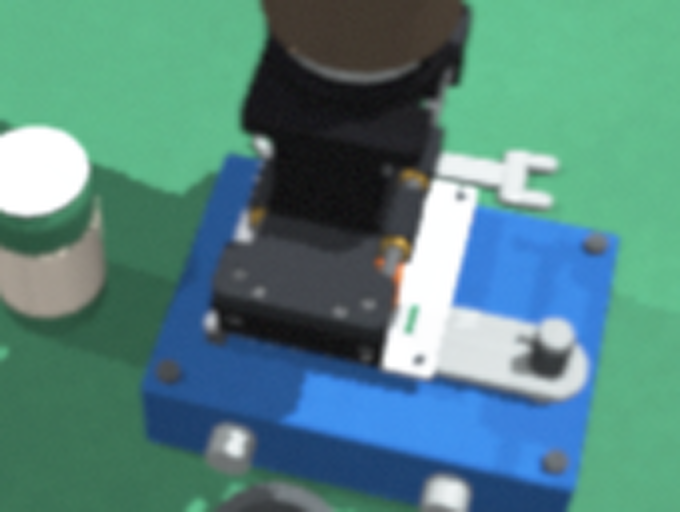

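View pics/side_7.png

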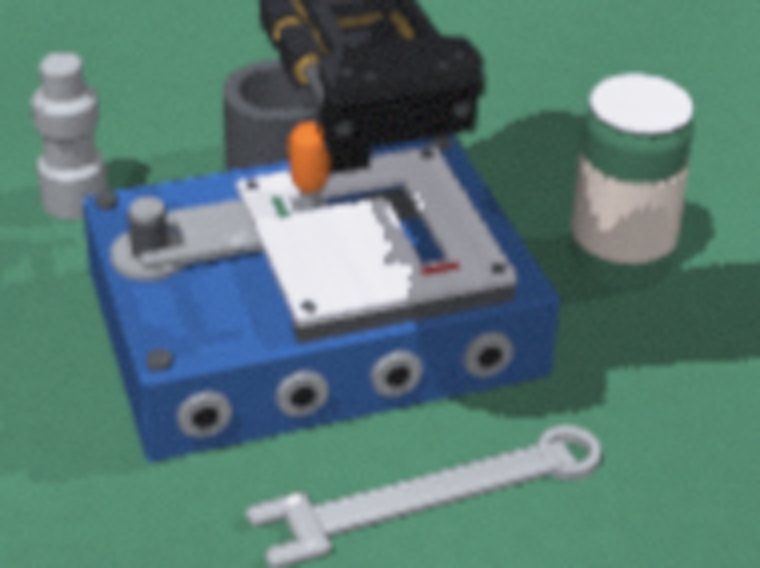

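The fork is moving onto the cartridge neck and the knob is close to the green bar. I'll creep to the stop.

Request:
{"method": "jog_arm", "body": {
  "moves": [
    [1,-0.0005,0,0,0,0,0],
    [1,-0.001,0,0,0,0,0],
    [1,-0.0015,0,0,0,0,0],
    [1,-0.002,0,0,0,0,0],
    [1,-0.0025,0,0,0,0,0],
    [1,-0.003,0,0,0,0,0],
    [1,-0.0035,0,0,0,0,0],
    [1,-0.004,0,0,0,0,0],
    [1,-0.0045,0,0,0,0,0],
    [1,-0.005,0,0,0,0,0]
  ]
}}

```text
time_s: 11.1
tcp_pos: [0.5841, 0.0776, 0.0915]
ee_rot: [[-0.66, -0.751, -0.0], [-0.751, 0.66, -0.0], [0.0, 0.0, -1.0]]
wrist_force: [-3.5, -1.8, 0.8]
gripper_width: 0.004
```

Request:
{"method": "jog_arm", "body": {
  "moves": [
    [1,-0.0004,0,0,0,0,0],
    [1,-0.0008,0,0,0,0,0],
    [1,-0.0012,0,0,0,0,0],
    [1,-0.0016,0,0,0,0,0],
    [1,-0.002,0,0,0,0,0],
    [1,-0.0024,0,0,0,0,0],
    [1,-0.0028,0,0,0,0,0],
    [1,-0.003,0,0,0,0,0],
    [1,-0.003,0,0,0,0,0],
    [1,-0.003,0,0,0,0,0]
  ]
}}

```text
time_s: 11.93
tcp_pos: [0.5844, 0.0781, 0.0914]
ee_rot: [[-0.661, -0.751, -0.004], [-0.751, 0.661, -0.003], [0.005, 0.001, -1.0]]
wrist_force: [-6.3, -6.1, 4.9]
gripper_width: 0.004
```

The tool stalled with the force at about 9 N, so the pin is at the end stop. I'll back off, lift and look.

Request:
{"method": "jog_arm", "body": {
  "moves": [
    [1,0.01,0,0,0,0,0],
    [1,0.02,0,0,0,0,0],
    [1,0.03,0,0,0,0,0],
    [1,0.04,0,-0.02,0,0,0],
    [1,0.055,0,-0.05,0,0,0],
    [1,0.07,0,-0.08,0,0,0],
    [1,0.085,0.02,-0.1,0,0,0],
    [1,0.1,0.04,-0.11,0,0,0],
    [1,0.12,0.06,-0.12,0,0,0],
    [1,0.12,0.06,-0.12,0,0,0]
  ]
}}

```text
time_s: 12.77
tcp_pos: [0.4591, 0.0288, 0.2141]
ee_rot: [[-0.66, -0.751, 0.005], [-0.751, 0.66, 0.003], [-0.005, -0.002, -1.0]]
wrist_force: [0.3, 0.5, -0.4]
gripper_width: 0.005
```

```bash
python3 look.py 8 scene side
python3 - <<'E'
from h import *
import pickle
d=pickle.load(open("c_8.pkl","rb"));e=pickle.load(open("c0.pkl","rb"))
for n in("scene","side"): cv2.imwrite(f"pics/{n}_8f.png",d[n]["frame"][:,:,::-1])
E
```

```text
12.8667 [0.46204832 0.02931754 0.21280499] [ 0.34470233  0.223656   -1.41074683] 0.007010152458014096
```

View pics/scene_8.png

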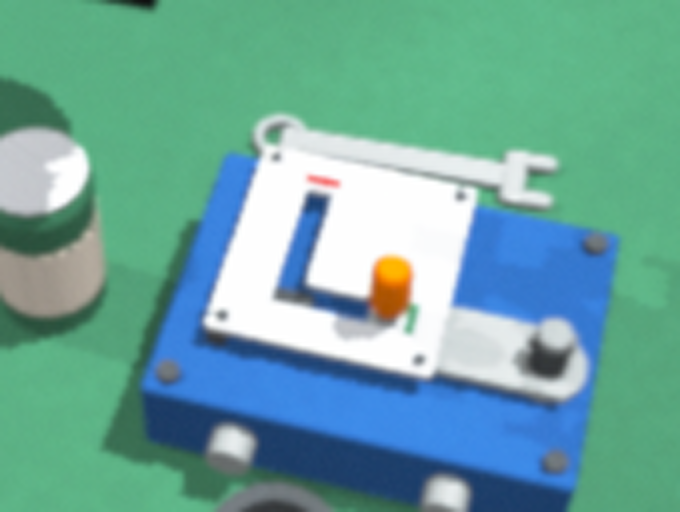

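View pics/side_8.png

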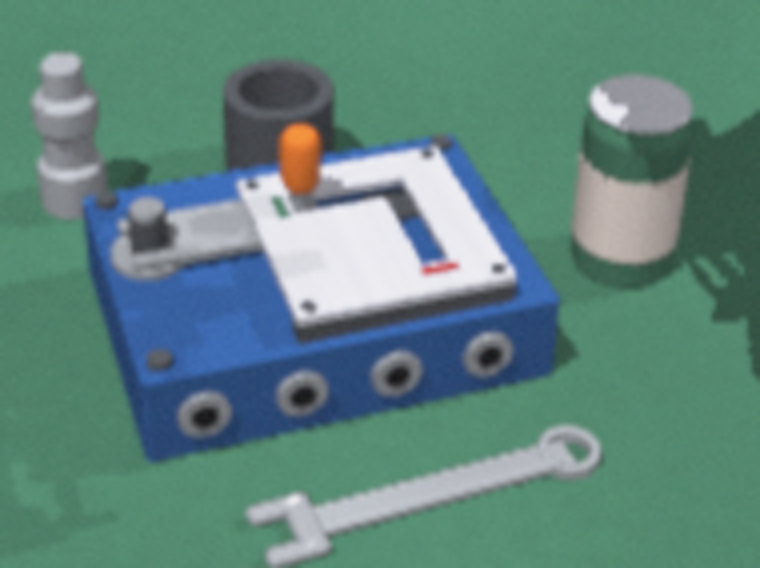

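View pics/scene_8f.png

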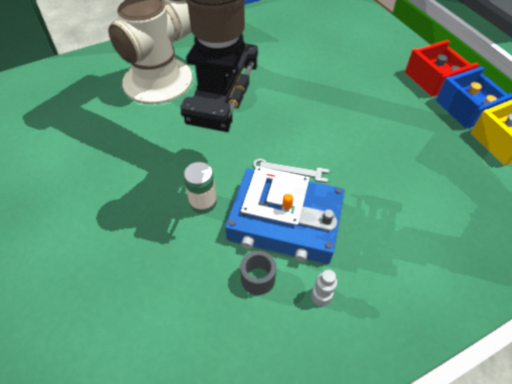

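The knob stands at the green bar, with its top at about (394,267) in the zoomed scene view and (300,133) in the zoomed side view. The fork straddles the neck, and the can, bushing, spare and wrench look unmoved. One numeric check before handing in.

Run:
```python
from h import *
import pickle
np.set_printoptions(precision=4,suppress=True)
d=pickle.load(open("c_8.pkl","rb"));e=pickle.load(open("c_6.pkl","rb"))
a=np.radians(-41.3);R=np.array([[np.cos(a),-np.sin(a)],[np.sin(a),np.cos(a)]])
def cen(c,n):
    h=cv2.cvtColor(c["frame"],cv2.COLOR_RGB2HSV);m=cv2.inRange(h,(4,150,80),(18,255,255))
    m[:150]=0;m[260:]=0;m[:,:200]=0;m[:,350:]=0
    return cv2.moments(m,True)
for n in("scene","side"):
    q=[]
    for k in(e,d):
        M=cen(k[n],n);q.append(onz(k[n],(M["m10"]/M["m00"],M["m01"]/M["m00"]),.0995)[0][:2])
    print(n,"corner->now in block axes",R.T@(q[1]-q[0]))
```

```text
scene corner->now in block axes [0.0014 0.0512]
side corner->now in block axes [0.0018 0.0514]
```

Run:
```python
from station import *
print(finish_job()); print(sense()["time_s"])
```

```text
the job is handed in; nothing more can be done
None
the job is handed in; nothing more can be done
```

I pushed the knob with the shut fingertips along the first leg to the corner, then from the block's -y side along the second leg to the green bar. The job is handed in; I got no verdict back. The last clock reading was about 13 s of the 42 s allowed.

**Stops:** the tool stalled at the end of each leg, at about 8 N at the corner and about 9 N at the green bar. Both readings fit the pin reaching the slot's hard stop.

**Last pictures:**
- Both cameras put the knob 51 mm past the corner along block +y.
- The fork straddles the cartridge neck.
- The fingers are clear of everything.
- By eye the bushing, spare cartridge, can and wrench have not moved; I did not measure them again.

**Disagreements:** my first tool-position estimate put the knob at the corner about 8 mm too early, because the shut fingers are narrower than I assumed. The fork's position in the picture showed this, and I pushed on until the tool stalled. The scene and side views also differed by about 5 mm in absolute position, so I relied on relative moves and the stalls.

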